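# Set the spindle speed under the controller's sprung cover

### The job

Flip up the clear sprung cover of the blue speed controller until the steel stay leg at its side drops into its notch and props the cover open by itself. Then turn the black dial beneath so that its white pointer line stands at the orange marker tab, and leave the cover propped for the test cut. Do not shift the orange tab, and leave the things lying around where they are.

Things in the scene. Friction and masses are not known exactly. Their poses are not given: they have to be found in the camera images.
- console: blue speed controller, 197 (x) x 176 (y) x 86 mm high, fixed; origin on the bench top under it, x to its hinge side (the operator's left), y towards the operator, z up. Its sides are at x = -107 and 90, y = +-88 mm. On top a well: deck at z = 48 mm, between cheeks at y = +-68 (6 thick), lip-side wall x = -105 to -100, hinge-side wall x = 79 to 89, all 83 mm high. The clear cover lies flat on these
- cover_hinge (a point): middle of the cover's hinge axis, fixed on the console at x = 72, y = 0, z = 86 mm; the axis runs along the console's y
- cover (a joint): angle of the clear cover about its hinge: 0 shut (flat), grows as its lip swings up and over to the hinge side; hard stop at 1.95. A spring shuts it when let go; lifting takes about 1 N at the lip. Past about 1.80 the foot of the stay drops into the notch by itself; the cover, let go, then sinks back a little and rests propped at about 1.69
- cover_lip (a point): underside of the black lip at the middle of the cover's free edge (operator's right), 197 mm from the hinge axis. Lip: 80 mm wide (y), 5 mm thick, free edge 205 mm from the hinge axis, 26 mm beyond the console's side, underside 83 mm over the bench when shut: a fingertip can go under it. On top a grip fin 30 (x) x 10 (y) x 20 mm high, which can be pinched from above across y
- stay_foot (a point): round foot (6 mm) at the free end of the flat steel stay leg (98 mm), which hangs on the cover's edge nearest the operator, 48 mm from the hinge axis, and drags along the dark rail outside that cheek (y = 80 mm). The rail's notch lies 60 mm from the hinge axis; the foot drops into it by itself and needs no handling
- dial (a joint): angle of the dial: 0 when its pointer looks away from the operator (console -y), positive clockwise from above, range -1.1 to 1.1; turns stiffly (0.05 Nm) and stays where it is left
- dial_grip (a point): on the dial's vertical axis (console x = -38, y = 0 mm), 26 mm over the deck: put the TCP here to grip. Bar grip 58 mm long (along the pointer) x 12 mm wide, its top 6 mm above this point, on a flat skirt 62 mm across and 4 mm high
- dial_pointer (a point): tip of the dial's white pointer line, 38 mm from the dial's axis
- marker (a joint): angle of the orange marker tab about the dial's axis, counted as for the dial; the tab is very stiff and is to stay where it is
- marker_tab (a point): inner edge of the orange set-point tab (14 x 8 x 4 mm high) on the deck beside the dial, 39 mm from the dial's axis
- sanding_block: sanding block 60 x 110 x 30 mm, loose, left of the console; bystander
- tape_blue: roll of blue tape, 99 mm across, 25 mm high, loose, in front right of the console; bystander
- chisel_18: chisel with yellow handle, 265 mm long, loose, in front left of the console; bystander

How it is judged (in metres and radians):
On the way, in this order (a step that is already met when the one before it is completed fails the run):
1. the cover stands propped on its stay, not touched by the robot (value of joint cover between 1.62 and 1.75 rad and contact force between each of the arm, the fingers and cover below 0.2 N), for 0.3 s.
2. the dial's pointer stands at the orange tab (horizontal distance between dial_pointer and marker_tab below 0.004 m), for 0.2 s.
At the end, for the whole second after the job is handed in: the cover rests propped on its stay (about 1.69 rad, between 1.62 and 1.75) and the tip of the dial's pointer is within 4 mm of the inner edge of the orange tab (value of joint cover between 1.62 and 1.75 rad and horizontal distance between dial_pointer and marker_tab below 0.004 m); the robot touches nothing.
It fails at once if the orange tab is shifted by more than 5 mm (distance of marker_tab from where it was at the start of the episode above 0.005 m).
It fails at once if a bystander is shifted by more than 25 mm (distance of any of sanding_block, tape_blue, chisel_18 from where it was at the start of the episode above 0.025 m).
It also fails if it takes over 64 s, if anything falls off the work surface, if the arm or the gripper's body presses on something with over 40 N, if the wrist force passes 120 N, or if a joint passes its speed limit or range.

### The arm

A 6-joint arm with a two-finger parallel gripper is mounted at the origin on a cart in front of the work surface, level with it; the furniture and walls round the work are solid. World frame = base frame: x ahead of the robot, y to its left, z up, the work surface at z = 0. Lengths are in m, angles in degrees, forces in N, time in s.
With the tool pointing down it reaches from about 0.3 to 0.75 m from the base axis. Payload 8.5 kg.
Tool frame: the origin (TCP) lies between the finger pads, 19 mm behind the fingertips; this is the grasp point; z points along the fingers, y is the line along which they close (so a half turn about z gives the same grasp; the last joint's range is limited). The gripper opens to 85 mm and grips with 20 to 120 N. Pads are 22 mm wide; open, the fingers measure 114 mm over their backs; the gripper's body (76 mm by 85 mm) begins 54 mm behind the grasp point. The pads swing forward as they close: fully open they stand 13 mm farther back than shut.
Start: joints at [51.32, 21.807, 74.336, -0, 83.858, -12.336], TCP at [0.244, 0.493, 0.25] pointing down, gripper open.
Joint ranges: [-178.18, 178.18], [-50.72, 133.34], [12.68, 142.11], [-81.47, 261.47], [9.98, 163.14], [-165.26, 165.26]. Speed limits (degrees/s): [136.94, 136.94, 180, 180, 180, 180].

### API

Orientations are given as a 3x3 rotation matrix whose columns are the frame's x, y, z axes.
In Python, from rig import env, get_image, close_job gives the robot as it stands.
- The arm moves only by the tool step_arm, never from a script. Its argument "targets" is a list of rows, each a list of 2 entries, a list of its own where there are three numbers: the shift along the tool's x, y, z as a fraction of full scale, then the turn, a rotation vector about the tool's x, y, z as a fraction of full scale. In form: [[[x, y, z], [wx, wy, wz]], ...]. A call has 1 to 10 rows; each row is the pose to reach, as a shift and turn from the pose commanded when the call began, along the tool's axes at that moment; what a row does not reach only later rows make up. Full scale, the value 1, is 0.3 m for a shift and 45 degrees for a turn. A row lasts 1/12 s, in which the tool goes at most 41.7 mm and 7.16 degrees, less where a joint would pass 70% of its speed; a pose out of reach is approached as far as the arm can. A call with a number of a shift or a turn outside -1 to 1 is refused whole. A call with a gripper value outside its range is refused whole. "jaw" is the finger opening in mm, from 0 to 85.4, set as the call begins (left out, the last holds). The fingers move at their own pace and stop on an object; "grip_force" is the grip in N (left out, the last holds). Time passes only in rows, so rows that repeat a pose let the fingers close. It gives the time, the measured TCP pose, the force, the opening and the grip force at its end, in the units of the state.
- env.observe(): the state, without advancing time (a new reading comes with each control period).
- get_image(name): name is "scene" or "top" or "wrist"; returns a dict with "img" (480x640x3 uint8, red, green, blue), "z_map" (480x640 float32, m along the optical axis (not along the pixel's ray), 0 where there is no reading), "intrinsics" (3x3 intrinsics, pixels), "rvec" (rotation vector, rad) and "tvec" (3), from world to camera coordinates, as OpenCV has them. Camera axes: x right, y down, z forward; pixel columns grow to the right and rows downward; lengths in m; the calibration is good to about 2 mm. A picture is of the moment at which its call begins.
- close_job(): hands the job in; it is judged then, once.
The state is a dict: "time_s": time; "q": joint angles; "qvel": joint speeds; "joint_efforts": joint torques, N m; "position": TCP position; "tool_rot": TCP orientation; "ft_force": force on the tool from outside, world axes, zero at the start; "wrist_torque": the same for the moment, N m; "grip_width": finger opening in m; "gripper_force": force on a finger pad.
Only numpy, scipy, OpenCV 4.12 (cv2) and the standard library are available. Lean on these libraries where they do the work, as an engineer would, in place of code of your own. Each camera call takes 0.05 s, during which the arm holds its last target. There are 200 camera calls.

## Working session

There is one attempt and no reset: what is moved stays moved. The work goes in short steps, Python scripts to look and compute and a tool call to move; the robot and the scene stay as the last step left them, time stands still between calls to the robot, and variables do not carry over. Pictures are saved under pics/ and viewed, at most 10 in all, crops included, and the job is handed in when it is done.

Besides the shell and the picture viewer there is one more tool, called after "Request:" as name(argument=value, ...) on one line, values as JSON. step_arm: Moves the arm, as the interface text tells. Its arguments: {"type":"object","properties":{"targets":{"type":"array","items":{"type":"array"}},"jaw":{"type":"number"},"grip_force":{"type":"number"}},"required":["targets"]}

```bash
mkdir -p pics; ls; cat > h.py <<'E'
import numpy as np,cv2
from rig import env,get_image,close_job
def cam(n):
    d=get_image(n); d['R']=cv2.Rodrigues(np.array(d['rvec'],float))[0]; d['t']=np.array(d['tvec'],float).reshape(3); d['K']=np.array(d['intrinsics']); return d
def plane(d,uv,z):
    r=d['R'].T@np.linalg.inv(d['K'])@np.array([uv[0],uv[1],1.]); c=-d['R'].T@d['t']; return c+r*(z-c[2])/r[2]
def cloud(d):
    v,u=np.mgrid[:480,:640]; Z=d['z_map']; p=np.stack([u,v,np.ones_like(u)],-1)@np.linalg.inv(d['K']).T*Z[...,None]
    return (p-d['t'])@d['R']
def proj(d,P): return cv2.projectPoints(np.atleast_2d(P).astype(float),d['R'],d['t'],d['K'],None)[0][:,0]
def save(d,n): cv2.imwrite('pics/'+n,d['img'][:,:,::-1])
E
python3 - <<'E'
from h import *
for n in('scene','top'):
    d=cam(n); save(d,n+'0.png'); print(n,-d['R'].T@d['t'],d['R'][2])
s=env.observe(); print(s)
E
```

```text
pics
scene [-0.500777   -0.45415428  0.6495402 ] [ 0.78458517  0.42541815 -0.45104934]
top [0.40979309 0.06732341 0.99542875] [ 0.09843944  0.02433819 -0.99484538]
{'time_s': 0.1, 'q': array([ 5.13220208e+01,  2.18378775e+01,  7.43797814e+01,  1.25675991e-03,
        8.38589971e+01, -1.23344730e+01]), 'qvel': array([ 0.07951748, -0.07541925, -0.09761448,  0.11480284,  0.03942695,
       -0.03255222]), 'joint_efforts': array([ 3.81824895e-03, -4.49221301e+01, -2.31656170e+01, -1.42198483e-04,
        3.64124062e-03,  3.75044192e-05]), 'position': array([0.24389433, 0.49269536, 0.24947021]), 'tool_rot': array([[-8.96148558e-01,  4.43753349e-01, -8.53135597e-04],
       [ 4.43754063e-01,  8.96148017e-01, -1.03082928e-03],
       [ 3.07101830e-04, -1.30235856e-03, -9.99999105e-01]]), 'ft_force': array([-0.16279087, -0.00978737,  0.7925306 ]), 'wrist_torque': array([-0.00549974, -0.00233786,  0.0571776 ]), 'gripper_force': 0.0, 'grip_width': 0.08532416526151577}
```

View pics/scene0.png

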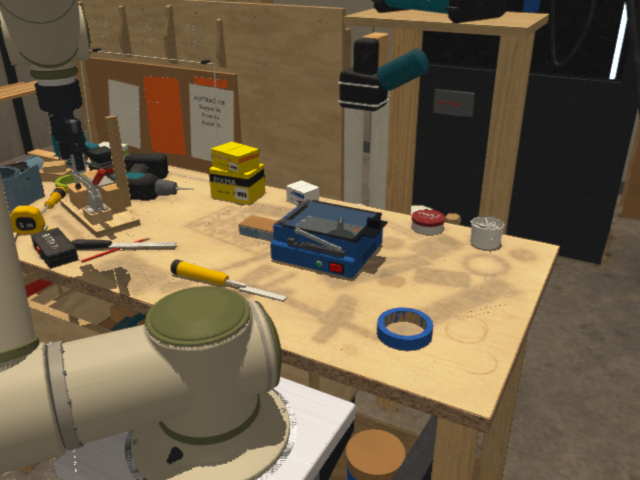

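View pics/top0.png

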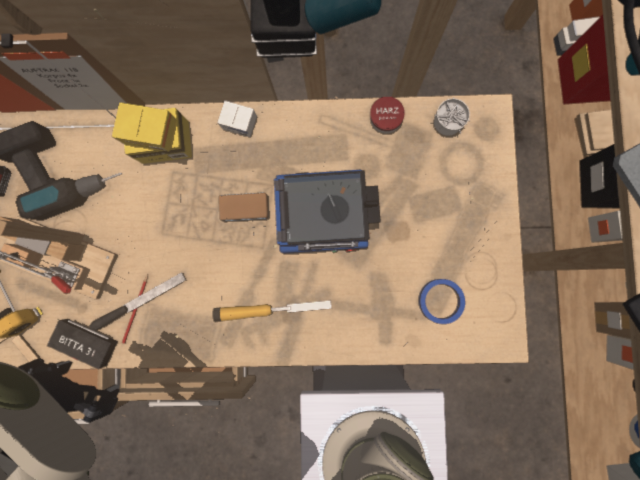

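```bash
python3 - <<'E'
from h import *
d=cam('top'); im=d['img']; c=im[160:265,260:395]
cv2.imwrite('pics/crop0.png',cv2.resize(c[:,:,::-1],None,fx=5.5,fy=5.5,interpolation=cv2.INTER_CUBIC))
P=cloud(d); hsv=cv2.cvtColor(im,cv2.COLOR_RGB2HSV)
m=cv2.inRange(hsv,(105,120,40),(125,255,255)); m[:,:260]=0;m[:,400:]=0;m[:160]=0;m[262:]=0
ys,xs=np.nonzero(m); Q=P[ys,xs]; 
for z0,z1 in((.0,.04),(.04,.07),(.07,.082),(.082,.1)):
    k=(Q[:,2]>z0)&(Q[:,2]<z1); print(z0,k.sum())
k=(Q[:,2]>.06)
r=cv2.minAreaRect(Q[k][:,:2].astype(np.float32)); print(r, Q[k].min(0),Q[k].max(0))
for u,v in((335,208),(300,190),(372,205),(372,192),(350,235),(320,243)): print(u,v,P[v,u])
o=cv2.inRange(hsv,(3,150,120),(20,255,255)); ys,xs=np.nonzero(o[160:262,260:400]); print(list(zip(xs+260,ys+160))[:40])
print(d['K'])
E
```

```text
0.0 0
0.04 22
0.07 33
0.082 23
((0.5537856221199036, 0.1959429383277893), (0.075470469892025, 0.0039167702198028564), 2.8873860836029053) [0.51601998 0.19292129 0.07680802] [0.59151207 0.19786831 0.08464661]
335 208 [0.55332648 0.07333546 0.0850379 ]
300 190 [0.59336588 0.14700316 0.08716257]
372 205 [ 0.55452535 -0.00337909  0.10628372]
372 192 [ 0.58544649 -0.00567785  0.08727053]
350 235 [0.49509245 0.04295046 0.08616207]
320 243 [0.48081933 0.10706212 0.06915371]
[(np.int64(348), np.int64(250)), (np.int64(351), np.int64(250))]
[[434.02643342   0.         327.79443428]
 [  0.         434.02643342 233.24986106]
 [  0.           0.           1.        ]]
```

View pics/crop0.png

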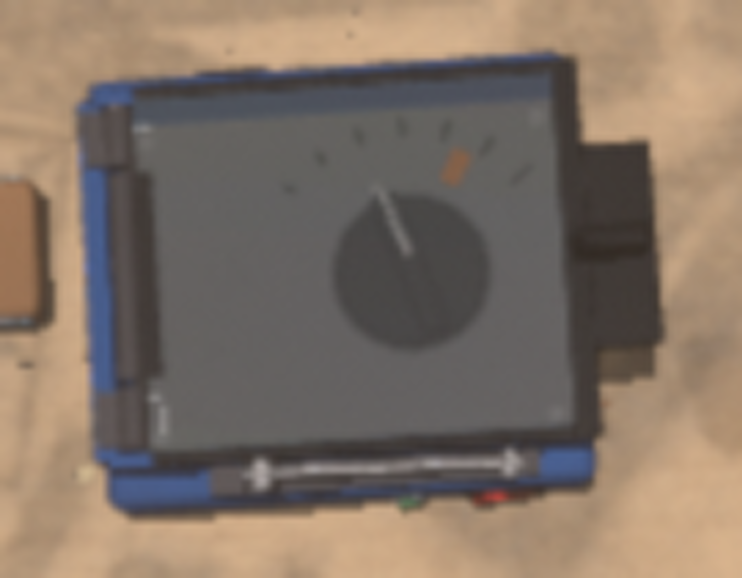

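```bash
python3 - <<'E'
from h import *
d=cam('top'); im=d['img']; P=cloud(d)
M=(P[...,2]>.078)&(P[...,2]<.12); M[:, :260]=0;M[:,400:]=0;M[:160]=0;M[262:]=0
Q=P[M]; r=cv2.minAreaRect(Q[:,:2].astype(np.float32)); print('all',r)
# row-wise edges of far(top) edge, cover; fit lines
vs,us=np.nonzero(M)
top=[(P[vs[us==u].min(),u]) for u in range(285,358)]; top=np.array(top)
def fit(A): vx,vy,x,y=cv2.fitLine(A[:,:2].astype(np.float32),cv2.DIST_HUBER,0,.001,.001).ravel(); return np.degrees(np.arctan2(vy,vx)),(x,y)
print('far edge',fit(top))
right=np.array([P[v,us[vs==v].max()] for v in range(190,220)]); print('lip edge',fit(right)); print(right[:, :2].round(4)[::3])
left=np.array([P[v,us[vs==v].min()] for v in range(190,240)]); print('left',fit(left))
F=P[M&(P[...,2]>.097)]; print('fin',len(F),F.mean(0),F.min(0),F.max(0))
# dial circle
g=cv2.cvtColor(im,cv2.COLOR_RGB2GRAY); c=g[180:240,305:365]; m=(c<78).astype(np.uint8); 
n,l,s,ce=cv2.connectedComponentsWithStats(m); print(s,ce+[305,180]); print(c[28,::3])
for z in(.052,.08):
  print(z,plane(d,(260+412/5.5,160+272/5.5),z))
print('pt',plane(d,(260+378/5.5,160+185/5.5),.052),'tab',plane(d,(260+456/5.5,160+167/5.5),.052))
E
```

```text
all ((0.5506520867347717, 0.0911676362156868), (0.15841840207576752, 0.222290500998497), 2.7897865772247314)
far edge (np.float32(-87.46683), (np.float32(0.6280328), np.float32(0.09978503)))
lip edge (np.float32(2.3716714), (np.float32(0.55607206), np.float32(-0.018095924)))
[[ 0.5895 -0.0164]
 [ 0.5832 -0.0162]
 [ 0.5772 -0.0184]
 [ 0.5696 -0.0176]
 [ 0.5605 -0.0159]
 [ 0.5569 -0.0173]
 [ 0.5513 -0.0197]
 [ 0.5447 -0.0194]
 [ 0.5379 -0.0189]
 [ 0.5321 -0.0191]]
left (np.float32(2.8055086), (np.float32(0.5544836), np.float32(0.20128243)))
fin 71 [ 0.55866348 -0.00105837  0.10580377] [ 0.55389443 -0.01604489  0.09748811] [0.56371793 0.01297126 0.11046926]
[[   0    0   60   60 2848]
 [  55    0    5   53  136]
 [  16   16   28   27  562]
 [  27   56   33    4   54]] [[332.81671348 209.4554073 ]
 [362.95588235 199.33088235]
 [334.52313167 209.39679715]
 [351.37037037 238.53703704]]
[ 99  98  98  98  97  85  72  72  71  68  71  71  72  72  71  97  99 100
  99  78]
0.052 [0.55531256 0.07381756 0.052     ]
0.08 [0.55099369 0.07362482 0.08      ]
pt [0.59084184 0.08673974 0.052     ] tab [0.59742551 0.05534173 0.052     ]
```

```bash
cat >> h.py <<'E'
from scipy.spatial.transform import Rotation as Rn
def Rdir(z,y):
    z=np.array(z,float)/np.linalg.norm(z); y=np.array(y,float); y-=z*(y@z); y/=np.linalg.norm(y); return np.c_[np.cross(y,z),y,z]
def rel(p0,R0,p,R):
    s=R0.T@(np.array(p)-p0)/.3; w=np.degrees(Rn.from_matrix(R0.T@R).as_rotvec())/45
    n=max(np.abs(np.linalg.norm(s)*300/41.7),np.linalg.norm(w)*45/7.16); print(np.r_[s].round(3).tolist(),w.round(3).tolist(),'rows>=%.1f'%n); return s,w
CX=np.array([-.047,.999,0]);CY=np.array([-.999,-.047,0]);O=np.array([.5535,.1125,0])
R45=Rdir(CX*.7071+[0,0,-.7071],-CY)
E
python3 - <<'E'
from h import *
s=env.observe(); p0=s['position'];R0=s['tool_rot']
V=Rdir([0,0,-1],-CY); 
Rm=R0@Rn.from_rotvec(.5*Rn.from_matrix(R0.T@R45).as_rotvec()).as_matrix()
a=[.40,.25,.32]; b=[.53,.03,.33]
rel(p0,R0,a,Rm)
rel(np.array(a),Rm,b,R45)
T=O-.1265*CX+[0,0,.057]; TCP=T-.019*R45[:,2]; print(TCP)
pre=TCP-.09*R45[:,2]
rel(np.array(b),R45,pre,R45); rel(pre,R45,TCP,R45)
E
```

```text
[-0.825, -0.495, -0.234] [-0.266, 0.451, 0.641] rows>=7.1
[-0.772, -0.035, -0.36] [-0.266, 0.451, 0.641] rows>=6.1
[ 0.56007691 -0.02729439  0.07043432]
[-0.75, 0.091, 0.174] [0.0, 0.0, 0.0] rows>=5.6
[0.0, -0.0, 0.3] [0.0, 0.0, 0.0] rows>=2.2
```

Request:
step_arm(targets=[[[-0.2, -0.12, -0.1], [-0.05, 0.09, 0.13]], [[-0.4, -0.24, -0.15], [-0.1, 0.18, 0.26]], [[-0.5, -0.3, -0.2], [-0.16, 0.27, 0.38]], [[-0.6, -0.4, -0.234], [-0.21, 0.36, 0.51]], [[-0.825, -0.495, -0.234], [-0.266, 0.451, 0.641]], [[-0.825, -0.495, -0.234], [-0.266, 0.451, 0.641]], [[-0.825, -0.495, -0.234], [-0.266, 0.451, 0.641]], [[-0.825, -0.495, -0.234], [-0.266, 0.451, 0.641]], [[-0.825, -0.495, -0.234], [-0.266, 0.451, 0.641]], [[-0.825, -0.495, -0.234], [-0.266, 0.451, 0.641]]], jaw=0, grip_force=30)

```text
time_s: 1.03
position: [0.3997, 0.2502, 0.32]
tool_rot: [[-0.539, 0.833, -0.126], [0.751, 0.543, 0.375], [0.381, 0.108, -0.918]]
ft_force: [-0.1, 0.8, -0.1]
grip_width: -0.0004
gripper_force: 0.0
```

Request:
step_arm(targets=[[[-0.13, 0, -0.06], [-0.045, 0.075, 0.107]], [[-0.26, 0, -0.12], [-0.09, 0.15, 0.214]], [[-0.39, -0.02, -0.18], [-0.133, 0.226, 0.32]], [[-0.52, -0.02, -0.24], [-0.178, 0.3, 0.427]], [[-0.65, -0.03, -0.3], [-0.22, 0.376, 0.534]], [[-0.772, -0.035, -0.36], [-0.266, 0.451, 0.641]], [[-0.772, -0.035, -0.36], [-0.266, 0.451, 0.641]], [[-0.772, -0.035, -0.36], [-0.266, 0.451, 0.641]], [[-0.772, -0.035, -0.36], [-0.266, 0.451, 0.641]], [[-0.772, -0.035, -0.36], [-0.266, 0.451, 0.641]]])

```text
time_s: 1.87
position: [0.5291, 0.0323, 0.3305]
tool_rot: [[-0.036, 0.999, -0.035], [0.706, 0.05, 0.706], [0.707, 0.001, -0.707]]
ft_force: [-0.1, 0.6, 0.0]
grip_width: 0.0
gripper_force: 0.0
```

```bash
python3 - <<'E'
from h import *
s=env.observe(); p0=s['position'];R0=s['tool_rot']
print(s['time_s'],p0,R0,R45,s['q'],s['grip_width'])
T=O-.1265*CX+[0,0,.052]; TCP=T-.019*R45[:,2]
pre=TCP-.09*R45[:,2]
rel(p0,R0,pre,R45); rel(pre,R45,TCP,R45)
E
```

```text
1.8667 [0.52909611 0.0322972  0.330509  ] [[-3.60508158e-02  9.98743322e-01 -3.48154478e-02]
 [ 7.06157804e-01  5.01099597e-02  7.06279087e-01]
 [ 7.07136122e-01  8.76737135e-04 -7.07076896e-01]] [[-0.03322879  0.99889512 -0.03323227]
 [ 0.70628843  0.04699507  0.70636259]
 [ 0.7071439   0.         -0.70706966]] [-26.47293673  21.84524793  72.49838816  40.14265877 106.94538123
 -24.69301363] 2.3997370028019063e-06
[-0.769, 0.092, 0.181] [-0.002, 0.0, 0.004] rows>=5.7
[0.0, -0.0, 0.3] [0.0, 0.0, 0.0] rows>=2.2
```

Request:
step_arm(targets=[[[-0.13, 0.02, 0.03], [0, 0, 0]], [[-0.26, 0.03, 0.06], [0, 0, 0]], [[-0.39, 0.05, 0.09], [0, 0, 0]], [[-0.52, 0.06, 0.12], [0, 0, 0]], [[-0.65, 0.08, 0.15], [0, 0, 0]], [[-0.769, 0.092, 0.181], [0, 0, 0]], [[-0.769, 0.092, 0.181], [0, 0, 0]], [[-0.769, 0.092, 0.181], [0, 0, 0]]])

```text
time_s: 2.53
position: [0.5631, -0.0918, 0.1282]
tool_rot: [[-0.033, 0.999, -0.035], [0.705, 0.048, 0.708], [0.708, -0.001, -0.706]]
ft_force: [-0.6, 1.4, -0.1]
grip_width: 0.0003
gripper_force: 0.0
```

Request:
step_arm(targets=[[[0, 0, 0.05], [0, 0, 0]], [[0, 0, 0.1], [0, 0, 0]], [[0, 0, 0.15], [0, 0, 0]], [[0, 0, 0.2], [0, 0, 0]], [[0, 0, 0.25], [0, 0, 0]], [[0, 0, 0.3], [0, 0, 0]], [[0, 0, 0.3], [0, 0, 0]], [[0, 0, 0.3], [0, 0, 0]]])

```text
time_s: 3.2
position: [0.5606, -0.0282, 0.0669]
tool_rot: [[-0.037, 0.999, -0.033], [0.707, 0.049, 0.706], [0.707, 0.002, -0.708]]
ft_force: [0.1, -0.5, 0.4]
grip_width: -0.0002
gripper_force: 0.0
```

```bash
python3 - <<'E'
from h import *
s=env.observe(); p0=s['position'];R0=s['tool_rot']; print(s['time_s'],p0,s['ft_force'],s['q'])
d=cam('scene'); save(d,'s1.png')
H=O+.072*CX+[0,0,.086]
def tcp(th,r=.188):
    C=H-r*np.cos(th)*CX+[0,0,r*np.sin(th)]+.003*(-np.sin(th)*CX-[0,0,np.cos(th)])
    return C-.011*R0[:,0]-.019*R0[:,2]
for th in [0,.1,.25,.4,.55,.7,.85,1,1.15,1.3,1.45,1.6,1.7,1.8,1.87,1.9]:
    print(th,tcp(th).round(3),((R0.T@(tcp(th)-p0))/.3).round(3).tolist())
E
```

```text
3.2 [ 0.56059778 -0.02821298  0.06686113] [ 0.12719492 -0.45291964  0.44648237] [-30.35655359  42.82233708  82.84683935  36.53937798  84.28855283
 -47.01163758]
0 [ 0.56  -0.025  0.089] [0.06, -0.001, -0.043]
0.1 [ 0.56  -0.024  0.107] [0.106, -0.001, -0.086]
0.25 [ 0.56  -0.019  0.135] [0.182, -0.001, -0.141]
0.4 [ 0.559 -0.011  0.162] [0.265, -0.001, -0.184]
0.55 [0.559 0.002 0.187] [0.354, -0.0, -0.214]
0.7 [0.558 0.018 0.21 ] [0.447, 0.0, -0.23]
0.85 [0.557 0.037 0.231] [0.541, 0.0, -0.233]
1 [0.556 0.059 0.248] [0.634, 0.001, -0.221]
1.15 [0.555 0.084 0.262] [0.724, 0.001, -0.196]
1.3 [0.554 0.11  0.272] [0.81, 0.001, -0.158]
1.45 [0.552 0.138 0.278] [0.889, 0.002, -0.107]
1.6 [0.551 0.166 0.28 ] [0.959, 0.002, -0.044]
1.7 [0.55  0.184 0.278] [1.001, 0.002, 0.003]
1.8 [0.549 0.203 0.275] [1.037, 0.002, 0.053]
1.87 [0.549 0.216 0.272] [1.06, 0.002, 0.091]
1.9 [0.548 0.221 0.271] [1.069, 0.002, 0.108]
```

View pics/s1.png

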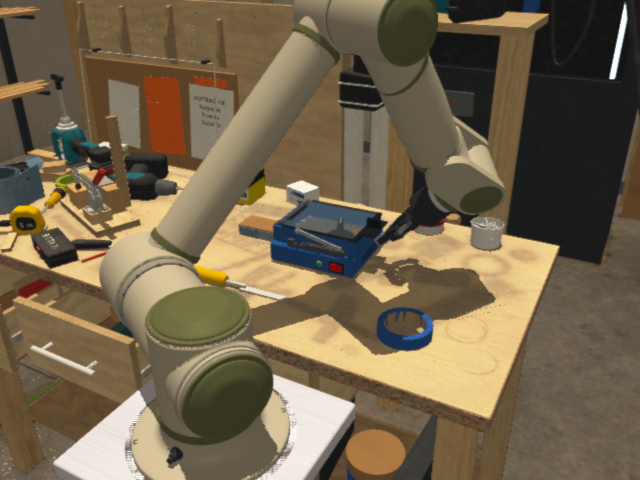

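Gripper tip sits at the lip (about px 380,240), wrist clear of everything. Lift along the arc.

Request:
step_arm(targets=[[[0.03, 0, -0.02], [0, 0, 0]], [[0.06, 0, -0.043], [0, 0, 0]], [[0.106, 0, -0.086], [0, 0, 0]], [[0.144, 0, -0.115], [0, 0, 0]], [[0.182, 0, -0.141], [0, 0, 0]], [[0.223, 0, -0.164], [0, 0, 0]], [[0.265, 0, -0.184], [0, 0, 0]], [[0.31, 0, -0.2], [0, 0, 0]], [[0.354, 0, -0.214], [0, 0, 0]], [[0.354, 0, -0.214], [0, 0, 0]]])

```text
time_s: 4.08
position: [0.5592, 0.0011, 0.188]
tool_rot: [[-0.037, 0.999, -0.031], [0.707, 0.048, 0.706], [0.707, 0.004, -0.708]]
ft_force: [0.2, -2.1, 0.4]
grip_width: -0.0001
gripper_force: 0.5
```

```bash
cat >> h.py <<'E'
H=O+.072*CX+[0,0,.086]
def tcp(th,R0,r=.188):
    C=H-r*np.cos(th)*CX+[0,0,r*np.sin(th)]+.003*(-np.sin(th)*CX-[0,0,np.cos(th)])
    return C-.011*R0[:,0]-.019*R0[:,2]
E
python3 - <<'E'
from h import *
s=env.observe(); p0=s['position'];R0=s['tool_rot']; print(s['time_s'],p0,s['ft_force'],tcp(.55,R0))
d=cam('scene'); c=d['img'][130:300,230:500]; cv2.imwrite('pics/s2.png',cv2.resize(c[:,:,::-1],None,fx=2.5,fy=2.5))
for th in [.7,.85,1,1.15,1.3,1.45,1.55,1.65,1.75,1.82,1.87,1.9]: print(th,((R0.T@(tcp(th,R0)-p0))/.3).round(3).tolist())
E
```

```text
4.0833 [0.559182   0.00106244 0.18801364] [ 0.21116632 -2.0604941   0.43974941] [0.55871985 0.00156203 0.18738173]
0.7 [0.092, -0.001, -0.014]
0.85 [0.186, -0.001, -0.016]
1 [0.279, -0.001, -0.005]
1.15 [0.37, -0.0, 0.02]
1.3 [0.455, -0.0, 0.059]
1.45 [0.534, 0.0, 0.11]
1.55 [0.582, 0.0, 0.15]
1.65 [0.626, 0.0, 0.195]
1.75 [0.665, 0.0, 0.244]
1.82 [0.69, 0.0, 0.281]
1.87 [0.705, 0.0, 0.308]
1.9 [0.714, 0.0, 0.324]
```

View pics/s2.png

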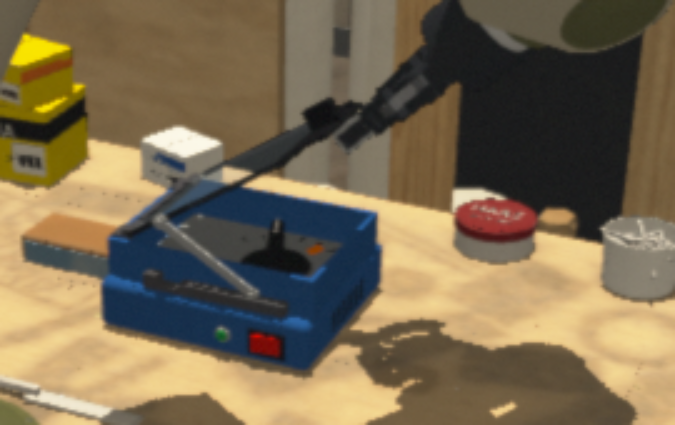

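The cover is riding up on the fingertip (lip at crop (330,115)), with the stay foot at (270,298) dragging on the rail. Continue over.

Request:
step_arm(targets=[[[0.046, 0, -0.01], [0, 0, 0]], [[0.092, 0, -0.014], [0, 0, 0]], [[0.139, 0, -0.016], [0, 0, 0]], [[0.186, 0, -0.016], [0, 0, 0]], [[0.232, 0, -0.012], [0, 0, 0]], [[0.279, 0, -0.005], [0, 0, 0]], [[0.325, 0, 0.007], [0, 0, 0]], [[0.37, 0, 0.02], [0, 0, 0]], [[0.413, 0, 0.038], [0, 0, 0]], [[0.455, 0, 0.059], [0, 0, 0]]])

```text
time_s: 4.97
position: [0.5537, 0.1101, 0.2702]
tool_rot: [[-0.033, 0.999, -0.032], [0.706, 0.047, 0.707], [0.707, 0.001, -0.707]]
ft_force: [0.6, -0.6, 0.7]
grip_width: 0.0002
gripper_force: 0.4
```

Request:
step_arm(targets=[[[0.04, 0, 0.025], [0, 0, 0]], [[0.079, 0, 0.051], [0, 0, 0]], [[0.103, 0, 0.07], [0, 0, 0]], [[0.127, 0, 0.091], [0, 0, 0]], [[0.15, 0, 0.113], [0, 0, 0]], [[0.171, 0, 0.136], [0, 0, 0]], [[0.19, 0, 0.16], [0, 0, 0]], [[0.21, 0, 0.185], [0, 0, 0]], [[0.235, 0, 0.222], [0, 0, 0]], [[0.235, 0, 0.222], [0, 0, 0]]])

```text
time_s: 5.8
position: [0.5487, 0.2077, 0.2718]
tool_rot: [[-0.034, 0.999, -0.035], [0.706, 0.048, 0.707], [0.708, -0.001, -0.706]]
ft_force: [-0.4, 0.6, 0.5]
grip_width: -0.0001
gripper_force: 0.2
```

```bash
python3 - <<'E'
from h import *
s=env.observe(); p0=s['position'];R0=s['tool_rot']; print(s['time_s'],p0,s['ft_force'],tcp(1.82,R0))
d=cam('scene'); c=d['img'][110:300,230:500]; cv2.imwrite('pics/s3.png',cv2.resize(c[:,:,::-1],None,fx=2.5,fy=2.5))
for th in [1.82,1.85,1.87,1.9]: print(th,((R0.T@(tcp(th,R0)-p0))/.3).round(3).tolist())
E
```

```text
5.8 [0.54867877 0.20765366 0.27176566] [-0.42485624  0.60924588  0.50272424] [0.5490991  0.20665022 0.27456872]
1.82 [0.004, 0.001, -0.009]
1.85 [0.014, 0.001, 0.007]
1.87 [0.02, 0.001, 0.018]
1.9 [0.029, 0.001, 0.035]
```

View pics/s3.png

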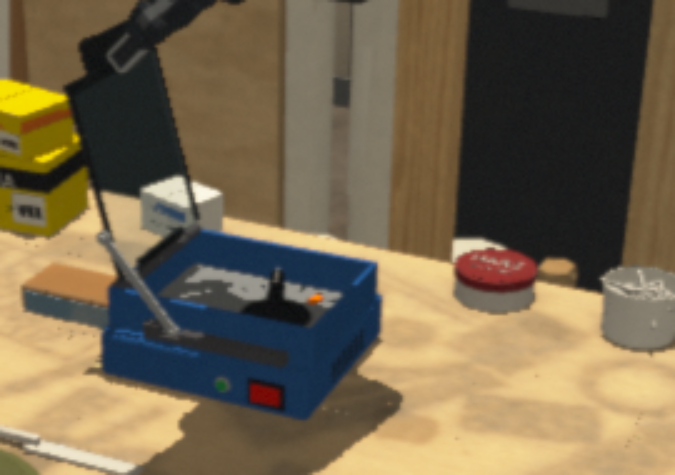

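Cover is about 1.82 with the foot near the notch (crop (172,330)). Push a little further, then back off.

Request:
step_arm(targets=[[[0.01, 0, 0.005], [0, 0, 0]], [[0.018, 0, 0.015], [0, 0, 0]], [[0.024, 0, 0.025], [0, 0, 0]], [[0.03, 0, 0.036], [0, 0, 0]], [[0.03, 0, 0.036], [0, 0, 0]], [[0.03, 0, 0.036], [0, 0, 0]]])

```text
time_s: 6.35
position: [0.5487, 0.2197, 0.271]
tool_rot: [[-0.033, 0.999, -0.033], [0.706, 0.047, 0.707], [0.707, 0.001, -0.707]]
ft_force: [0.7, -0.5, 0.1]
grip_width: -0.0001
gripper_force: 0.2
```

Request:
step_arm(targets=[[[-0.01, 0, -0.02], [0, 0, 0]], [[-0.02, 0, -0.04], [0, 0, 0]], [[-0.03, 0, -0.06], [0, 0, 0]], [[-0.04, 0, -0.08], [0, 0, 0]], [[-0.05, 0, -0.1], [0, 0, 0]], [[-0.06, 0, -0.12], [0, 0, 0]], [[-0.07, 0, -0.15], [0, 0, 0]], [[-0.09, 0, -0.2], [0, 0, 0]], [[-0.12, 0, -0.26], [0, 0, 0]], [[-0.16, 0, -0.33], [0, 0, 0]]])

```text
time_s: 7.18
position: [0.5532, 0.1151, 0.3078]
tool_rot: [[-0.034, 0.999, -0.033], [0.706, 0.048, 0.707], [0.708, 0.001, -0.707]]
ft_force: [0.0, -0.9, -0.1]
grip_width: 0.0001
gripper_force: 0.0
```

```bash
python3 - <<'E'
from h import *
s=env.observe(); p0=s['position'];R0=s['tool_rot']; print(s['time_s'],p0,s['ft_force'])
d=cam('scene'); c=d['img'][110:300,230:500]; cv2.imwrite('pics/s4.png',cv2.resize(c[:,:,::-1],None,fx=2.5,fy=2.5))
V=Rdir([0,0,-1],[np.cos(np.radians(110)),np.sin(np.radians(110)),0])
rel(p0,R0,[.5553,.074,.26],V)
E
```

```text
7.1833 [0.55320879 0.11511263 0.30778543] [ 0.0065325  -0.90981853 -0.13179608]
[-0.21, 0.0, 0.015] [0.931, -0.684, -2.244] rows>=15.9
```

View pics/s4.png

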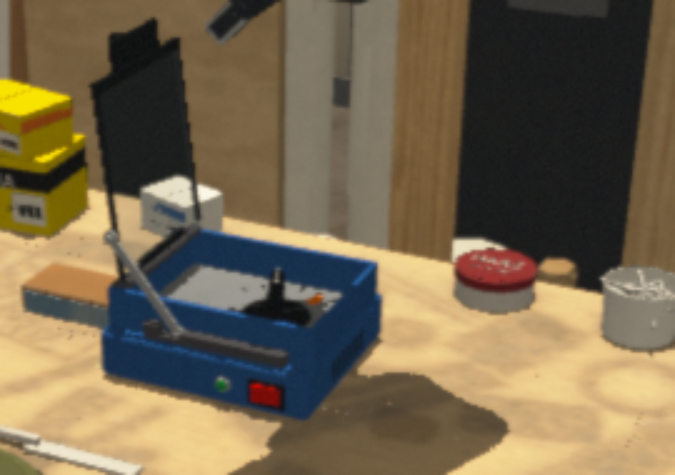

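```bash
python3 - <<'E'
from h import *
s=env.observe(); p0=s['position'];R0=s['tool_rot']
V=Rdir([0,0,-1],[np.cos(np.radians(-70)),np.sin(np.radians(-70)),0])
p=np.array([.5553,.05,.29])
Rm=R0@Rn.from_rotvec(.5*Rn.from_matrix(R0.T@V).as_rotvec()).as_matrix()
rel(p0,R0,p,Rm); rel(p,Rm,p,V)
E
```

```text
[-0.188, -0.006, -0.1] [-0.314, -0.431, 0.763] rows>=5.8
[0.0, 0.0, 0.0] [-0.314, -0.431, 0.763] rows>=5.8
```

Request:
step_arm(targets=[[[-0.094, 0, -0.05], [0, 0, 0]], [[-0.188, 0, -0.1], [0, 0, 0]], [[-0.188, -0.006, -0.1], [-0.05, -0.07, 0.13]], [[-0.188, -0.006, -0.1], [-0.1, -0.14, 0.25]], [[-0.188, -0.006, -0.1], [-0.155, -0.215, 0.38]], [[-0.188, -0.006, -0.1], [-0.21, -0.29, 0.51]], [[-0.188, -0.006, -0.1], [-0.26, -0.36, 0.64]], [[-0.188, -0.006, -0.1], [-0.314, -0.431, 0.763]], [[-0.188, -0.006, -0.1], [-0.314, -0.431, 0.763]], [[-0.188, -0.006, -0.1], [-0.314, -0.431, 0.763]]], jaw=40)

```text
time_s: 8.07
position: [0.5544, 0.055, 0.2889]
tool_rot: [[0.55, 0.828, 0.111], [0.744, -0.545, 0.387], [0.381, -0.13, -0.915]]
ft_force: [-0.4, 0.1, 0.1]
grip_width: 0.0401
gripper_force: 0.0
```

Request:
step_arm(targets=[[[0, 0, 0], [-0.05, -0.07, 0.13]], [[0, 0, 0], [-0.1, -0.14, 0.25]], [[0, 0, 0], [-0.155, -0.215, 0.38]], [[0, 0, 0], [-0.21, -0.29, 0.51]], [[0, 0, 0], [-0.26, -0.36, 0.64]], [[0, 0, 0], [-0.314, -0.431, 0.763]], [[0, 0, 0], [-0.314, -0.431, 0.763]], [[0, 0, 0], [-0.314, -0.431, 0.763]], [[0, 0, 0], [-0.314, -0.431, 0.763]], [[0, 0, 0], [-0.314, -0.431, 0.763]]])

```text
time_s: 8.9
position: [0.5544, 0.054, 0.2881]
tool_rot: [[0.939, 0.345, -0.003], [0.345, -0.939, 0.002], [-0.002, -0.003, -1.0]]
ft_force: [0.4, 0.6, 0.8]
grip_width: 0.0403
gripper_force: 0.0
```

```bash
python3 - <<'E'
from h import *
s=env.observe(); print(s['time_s'],s['position'],s['tool_rot'],s['q'],s['grip_width'])
d=cam('wrist'); save(d,'w1.png'); print(-d['R'].T@d['t'],d['R'][2])
E
```

```text
8.9 [0.55442608 0.0539904  0.28813592] [[ 0.93851897  0.34521631 -0.00280131]
 [ 0.34522309 -0.93851742  0.00246294]
 [-0.00177883 -0.00327859 -0.99999304]] [-6.66837308 21.2390506  68.88909944  0.12152357 90.04765473 63.13626052] 0.04031253475822993
[0.63286683 0.08112131 0.41287459] [-0.3038819  -0.10885197 -0.94647083]
```

View pics/w1.png

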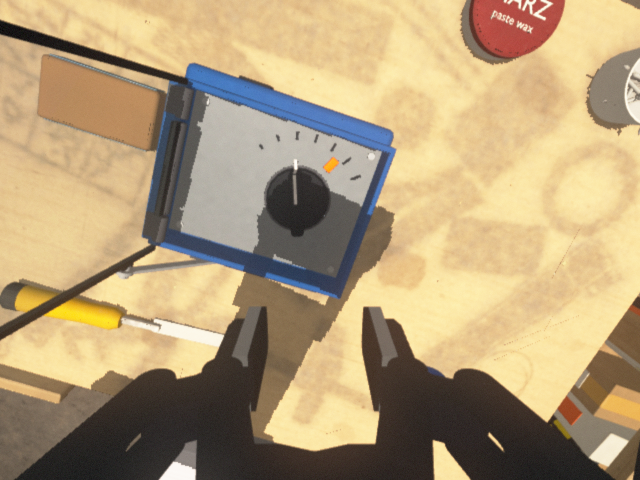

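```bash
cat >> h.py <<'E'
def dial(d,axis=None):
    im=d['img']; hsv=cv2.cvtColor(im,cv2.COLOR_RGB2HSV); P=cloud(d)
    D=O-.038*CX
    near=(np.hypot(P[...,0]-D[0],P[...,1]-D[1])<.062)&(P[...,2]>.03)&(P[...,2]<.09)
    tab=near&(cv2.inRange(hsv,(5,160,120),(22,255,255))>0)
    wh=near&(cv2.inRange(hsv,(0,0,190),(180,40,255))>0)
    r=np.hypot(P[...,0]-D[0],P[...,1]-D[1])
    wh&=(r<.043)
    return P,near,tab,wh
E
python3 - <<'E'
from h import *
d=cam('wrist'); P,near,tab,wh=dial(d)
ang=lambda v: np.degrees(np.arctan2(v[1],v[0]))
v,u=np.nonzero(tab); tc=np.array([u.mean(),v.mean()]); T=plane(d,tc,.051); print('tab',tc,len(u),P[tab].mean(0),T)
g=cv2.cvtColor(d['img'],cv2.COLOR_RGB2GRAY)
sk=near&(g<60)&(P[...,2]>.045)&(P[...,2]<.056); 
S=P[sk]; 
cnt=max(cv2.findContours(sk.astype(np.uint8),cv2.RETR_EXTERNAL,cv2.CHAIN_APPROX_NONE)[0],key=len)
hull=cv2.convexHull(cnt)
Q=np.array([plane(d,q[0],.052)[:2] for q in hull],np.float32); c,rad=cv2.minEnclosingCircle(Q); print('skirt',c,rad,Q.round(3).tolist()[::3], 'expected',O-.038*CX)
v,u=np.nonzero(wh); W=P[wh]; print('white',len(u)); 
for a,b,p in sorted(zip(v,u,W.round(4).tolist())): print(a,b,p,end=';')
bt=near&(P[...,2]>.075); B=P[bt]; print('\nbar',len(B),B.mean(0),cv2.minAreaRect(B[:,:2].astype(np.float32)),cv2.fitLine(B[:,:2].astype(np.float32),2,0,.01,.01).ravel())
E
```

```text
tab [330.42982456 164.5       ] 114 [0.59878723 0.05368605 0.05335667] [0.5985745  0.05350577 0.051     ]
skirt (0.5570856332778931, 0.06799564510583878) 0.030076509341597557 [[0.5860000252723694, 0.07500000298023224], [0.5839999914169312, 0.06199999898672104], [0.574999988079071, 0.04800000041723251], [0.5569999814033508, 0.04100000113248825], [0.5429999828338623, 0.04399999976158142], [0.5299999713897705, 0.054999999701976776]] expected [0.555286 0.074538 0.      ]
white 666
154 290 [0.5942, 0.0924, 0.0481];154 291 [0.5946, 0.0915, 0.049];154 292 [0.595, 0.0906, 0.0494];154 293 [0.5953, 0.0897, 0.0494];154 294 [0.5957, 0.0888, 0.0493];154 295 [0.596, 0.0879, 0.05];154 296 [0.5963, 0.0871, 0.0495];154 297 [0.5967, 0.0862, 0.0498];155 284 [0.5915, 0.0973, 0.049];155 285 [0.5917, 0.0965, 0.0474];155 286 [0.5923, 0.0955, 0.0501];155 287 [0.5925, 0.0947, 0.0488];155 288 [0.593, 0.0938, 0.0508];155 289 [0.5931, 0.0929, 0.0489];155 290 [0.5935, 0.0921, 0.0492];155 291 [0.5938, 0.0912, 0.0493];155 292 [0.5942, 0.0903, 0.0497];155 293 [0.5946, 0.0894, 0.0505];155 294 [0.5948, 0.0885, 0.049]
[... 20608 characters left out ...]
66, 0.0392, 0.0483];191 337 [0.577, 0.0384, 0.0488];194 254 [0.5466, 0.1128, 0.0493];195 258 [0.5472, 0.1088, 0.0502];198 250 [0.5416, 0.1152, 0.0496];199 252 [0.5412, 0.1131, 0.0492];199 253 [0.5417, 0.1122, 0.05];200 251 [0.5402, 0.1137, 0.0503];200 252 [0.5402, 0.1128, 0.0492];200 253 [0.5405, 0.112, 0.0489];201 252 [0.5393, 0.1125, 0.0494];201 253 [0.5397, 0.1116, 0.0493];202 251 [0.5378, 0.1132, 0.0485];203 252 [0.5372, 0.112, 0.0484];204 252 [0.5365, 0.1117, 0.0493];205 251 [0.535, 0.1123, 0.0486];
bar 850 [0.55844061 0.07252443 0.08106228] ((0.5571559071540833, 0.07222507894039154), (0.05807383358478546, 0.012053159065544605), 22.05078125) [0.92695576 0.37517068 0.5584406  0.07252443]
```

Wrist view gives dial bar at pixel (297,198), pointer tip (295,160), tab (331,165). The bar measures 58 x 12 mm at 22.1°, pointer radius 38 mm and tab at −24.1°, all consistent with the given sizes. So turn about 46° clockwise.

```bash
python3 - <<'E'
from h import *
s=env.observe(); p0=s['position'];R0=s['tool_rot']
a=np.radians(-68); V=Rdir([0,0,-1],[np.cos(a),np.sin(a),0])
c=np.array([.5567,.0726,.12]); rel(p0,R0,c,V); rel(c,V,c-[0,0,.043],V)
E
```

```text
[0.029, -0.054, 0.561] [-0.003, 0.002, -0.042] rows>=4.1
[0.0, 0.0, 0.143] [0.0, 0.0, 0.0] rows>=1.0
```

Request:
step_arm(targets=[[[0.029, -0.054, 0.05], [0, 0, -0.042]], [[0.029, -0.054, 0.15], [-0.003, 0.002, -0.042]], [[0.029, -0.054, 0.25], [-0.003, 0.002, -0.042]], [[0.029, -0.054, 0.35], [-0.003, 0.002, -0.042]], [[0.029, -0.054, 0.45], [-0.003, 0.002, -0.042]], [[0.029, -0.054, 0.56], [-0.003, 0.002, -0.042]], [[0.029, -0.054, 0.61], [-0.003, 0.002, -0.042]], [[0.029, -0.054, 0.66], [-0.003, 0.002, -0.042]], [[0.029, -0.054, 0.704], [-0.003, 0.002, -0.042]], [[0.029, -0.054, 0.704], [-0.003, 0.002, -0.042]]])

```text
time_s: 9.83
position: [0.5554, 0.0727, 0.0749]
tool_rot: [[0.927, 0.374, -0.005], [0.374, -0.927, -0.0], [-0.004, -0.002, -1.0]]
ft_force: [-0.1, -0.3, 0.3]
grip_width: 0.0401
gripper_force: 0.0
```

Request:
step_arm(targets=[[[0, 0, 0], [0, 0, 0]], [[0, 0, 0], [0, 0, 0]], [[0, 0, 0], [0, 0, 0]], [[0, 0, 0], [0, 0, 0]], [[0, 0, 0], [0, 0, 0]], [[0, 0, 0], [0, 0, 0]]], jaw=0, grip_force=30)

```text
time_s: 10.33
position: [0.5568, 0.0735, 0.0783]
tool_rot: [[0.927, 0.375, 0.001], [0.375, -0.927, -0.0], [0.001, 0.001, -1.0]]
ft_force: [-2.7, 5.5, 6.7]
grip_width: 0.0111
gripper_force: 34.0
```

Request:
step_arm(targets=[[[0, 0, 0], [0, 0, 0.12]], [[0, 0, 0], [0, 0, 0.24]], [[0, 0, 0], [0, 0, 0.36]], [[0, 0, 0], [0, 0, 0.48]], [[0, 0, 0], [0, 0, 0.6]], [[0, 0, 0], [0, 0, 0.72]], [[0, 0, 0], [0, 0, 0.84]], [[0, 0, 0], [0, 0, 0.95]], [[0, 0, 0], [0, 0, 1.0]], [[0, 0, 0], [0, 0, 1.0]]])

```text
time_s: 11.17
position: [0.5568, 0.0729, 0.0783]
tool_rot: [[0.92, -0.393, 0.001], [-0.393, -0.92, -0.001], [0.001, 0.001, -1.0]]
ft_force: [-2.7, 1.2, 6.3]
grip_width: 0.011
gripper_force: 34.0
```

Request:
step_arm(targets=[[[0, 0, 0], [0, 0, 0.02]], [[0, 0, 0], [0, 0, 0.02]], [[0, 0, 0], [0, 0, 0.02]], [[0, 0, 0], [0, 0, 0.02]]])

```text
time_s: 11.5
position: [0.5568, 0.0729, 0.0783]
tool_rot: [[0.914, -0.405, 0.001], [-0.405, -0.914, -0.001], [0.001, 0.001, -1.0]]
ft_force: [-3.1, 0.9, 8.3]
grip_width: 0.0111
gripper_force: 34.0
```

Request:
step_arm(targets=[[[0, 0, 0], [0, 0, 0]], [[0, 0, 0], [0, 0, 0]], [[0, 0, 0], [0, 0, 0]], [[0, 0, 0], [0, 0, 0]], [[0, 0, -0.04], [0, 0, 0]], [[0, 0, -0.12], [0, 0, 0]], [[0, 0, -0.25], [0, 0, 0]], [[0, 0, -0.38], [0, 0, 0]], [[0, 0, -0.5], [0, 0, 0]], [[0, 0, -0.6], [0, 0, 0]]], jaw=40)

```text
time_s: 12.33
position: [0.5567, 0.073, 0.2601]
tool_rot: [[0.914, -0.405, 0.002], [-0.405, -0.914, -0.001], [0.002, 0.0, -1.0]]
ft_force: [0.7, -0.2, 0.1]
grip_width: 0.0403
gripper_force: 0.0
```

Request:
step_arm(targets=[[[0, 0, -0.12], [0, 0, 0]], [[0, 0, -0.12], [0, 0, 0]], [[0, 0, -0.12], [0, 0, 0]], [[0, 0, -0.12], [0, 0, 0]]])

```text
time_s: 12.67
position: [0.5564, 0.0731, 0.2923]
tool_rot: [[0.914, -0.405, -0.002], [-0.405, -0.914, -0.001], [-0.001, 0.001, -1.0]]
ft_force: [-0.0, 0.3, 0.2]
grip_width: 0.0405
gripper_force: 0.0
```

```bash
python3 - <<'E'
from h import *
s=env.observe(); print(s['time_s'],s['position'],s['ft_force'])
d=cam('wrist'); save(d,'w2.png'); P,near,tab,wh=dial(d)
v,u=np.nonzero(tab); T=plane(d,(u.mean(),v.mean()),.051); print('tab',len(u),T)
B=P[near&(P[...,2]>.075)]; (c,sz,a)=cv2.minAreaRect(B[:,:2].astype(np.float32)); print(c,sz,a)
t=T[:2]-c; print('tab ang',np.degrees(np.arctan2(t[1],t[0])),np.linalg.norm(t))
n=cam('scene'); Q=cloud(n); 
# cover angle from black lip points above z=.2 near console
m=(np.abs(Q[...,0]-.553)<.035)&(Q[...,2]>.15)&(Q[...,2]<.275)&(Q[...,1]>.17)&(Q[...,1]<.27); A=Q[m]; w=cv2.fitLine(A[:,1:].astype(np.float32),2,0,.01,.01).ravel(); print('cover',len(A),np.pi/2+np.arctan2(w[0],w[1]) if w[1]>0 else np.pi/2+np.arctan2(-w[0],-w[1]))
E
```

```text
12.6667 [0.55638992 0.07312125 0.29229246] [-0.02406414  0.26868785  0.18618385]
tab 114 [0.59856857 0.05386577 0.051     ]
(0.5574737787246704, 0.07182055711746216) (0.011241225525736809, 0.05747457221150398) 66.28889465332031
tab ang -23.60107071748669 0.04484591935748909
cover 953 1.6768794
```

View pics/w2.png

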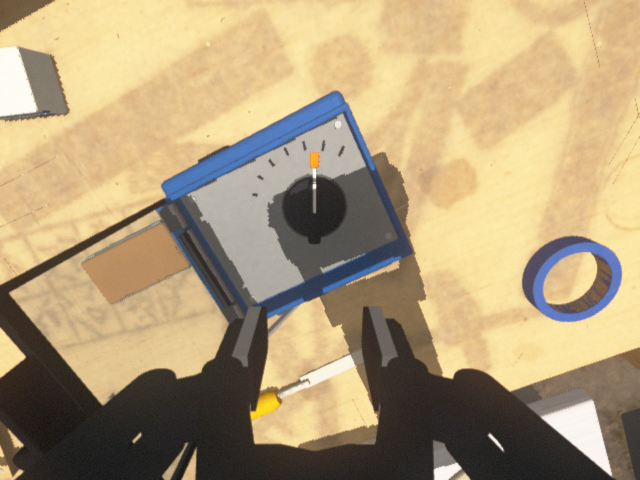

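The pointer at px (314,165) meets the orange tab at (314,159). The bar is at −23.7° against the tab's −23.6°, the cover is propped at 1.68 rad and the robot is clear. Handing in.

```bash
python3 -c "
from rig import close_job
print(close_job())"
```

```text
the job is handed in; nothing more can be done
None
```

The job is handed in: the cover stands propped on its stay at about 1.68 rad, the dial pointer is within about 0.1° of the orange tab, and the arm is clear of everything; I did not measure the bystanders' positions, but nothing struck them.

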